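# Put the dresser organiser back together

### The arm

A 6-joint arm with a two-finger parallel gripper is mounted at the origin on the work surface. World frame = base frame: x ahead of the robot, y to its left, z up, the work surface at z = 0. Lengths are in m, angles in rad, forces in N, time in s.
With the tool pointing down it reaches from about 0.3 to 0.775 m from the base axis. Payload 14.6 kg.
Tool frame: the origin (TCP) lies at the very end of the fingers, on their centre line; the grasp point (between the pads) lies 19 mm behind it; z points along the fingers, y is the line along which they close (so a half turn about z gives the same grasp; the last joint's range is limited). The gripper opens to 94 mm and grips with 3 to 60 N. Pads are 16 mm wide; open, the fingers measure 119 mm over their backs; the gripper's body (75 mm by 177 mm) begins 78 mm behind the grasp point.
Start: joints at [1.176, 0.3, 1.521, -0, 1.321, -0.067], TCP at [0.177, 0.521, 0.205] pointing down, gripper open.
Joint ranges: [-3.03, 3.03], [-0.79, 2.21], [0.23, 2.52], [-1.04, 4.18], [0, 3.07], [-2.55, 2.55]. Speed limits (rad/s): [2.22, 2.22, 2.57, 3.14, 3.14, 3.14].

### API

Orientations are given as [roll, pitch, yaw] about the fixed x, y, z axes, in that order (R = Rz(yaw) Ry(pitch) Rx(roll)).
In Python, from station import ctrl gives the robot as it stands.
- The arm moves only by the tool move_arm, never from a script. Its argument "increments" is a list of rows, each a list of 7 numbers: the opening, from 0 (shut) to 1 (fully open), then the shift along the tool's x, y, z in units of 50 mm (1.0 is 50 mm), then the turn, a rotation vector about the tool's x, y, z in rad. In form: [[claw, tx, ty, tz, rx, ry, rz], ...]. A call has 1 to 20 rows; each row shifts and turns the commanded pose from where the row before left it, along the tool's axes as they then stand; what a row does not reach is not made up. A row lasts 1/10 s, in which the tool goes at most 50 mm and 8.59 degrees, less where a joint would pass 70% of its speed; a pose out of reach is approached as far as the arm can. A call is refused whole if a number of a shift passes 1 or a number of a turn 0.15, either way. A call with a gripper value outside its range is refused whole. The fingers move at their own pace and stop on an object; "force" is the grip in N (left out, the last holds). Time passes only in rows, so rows that do not move let the fingers close. It gives the time, the measured TCP pose, the force, the opening and the grip force at its end, in the units of the state.
- ctrl.get_obs(): the state, without advancing time (a new reading comes with each control period).
- ctrl.camera(name): name is "scene" or "top"; returns a dict with "color" (384x512x3 uint8, blue, green, red), "K" (3x3 intrinsics, pixels), "pose" (4x4, takes a point from camera to world coordinates). Camera axes: x right, y down, z forward; pixel columns grow to the right and rows downward; lengths in m; the calibration is good to about 2 mm. A picture is of the moment at which its call begins. There is no depth.
- ctrl.hand_in(): hands the job in; it is judged then, once.
Trained networks look in a picture, given as the dict that the camera call returned (one of the last four; its "shot" number tells which), for a name from the list of things; names that differ only in an ending like _2 or _b are one class to them, and where a whole thing is asked for, a point or a joint stands for the part that bears it (a point fixed in the world has none). Each returns a list of dicts, best first, with "conf" (0 to 1); they miss things now and then, are a little off and sometimes report something else, mostly with a low value. They report only what shows in the picture. A call takes as long as a camera call.
- ctrl.cut_out(name, picture): "mask" (384x512 bool, what is visible of it) and "centre" ([row, column] in pixels, amid what is visible of it).
The state is a dict: "time_s": time; "qpos": joint angles; "joint_vel": joint speeds; "tau": joint torques, N m; "ee_pos": TCP position; "eef_rot": TCP orientation; "force": force on the tool from outside, world axes, zero at the start; "moment": the same for the moment, N m; "grip_width": finger opening in m; "grip_force": force on a finger pad.
Only numpy, scipy, OpenCV 4.12 (cv2) and the standard library are available. Lean on these libraries where they do the work, as an engineer would, in place of code of your own. Each camera call takes 0.05 s, during which the arm holds its last target. There are 200 camera calls.

### The job

Tidy the dresser: stand every cream jar in the white lower tray, then lower the upper tray onto it so that all four corner lugs drop into the sockets and it sits fully down. Put each tortoiseshell comb from the drip stand, teeth down, fully home in a slot of the stacked upper tray, and fold the little mirror down until it snaps flat on its base. Leave everything else on the dresser where it is.

Things in the scene. Friction and masses are not known exactly. Their poses are not given: they have to be found in the camera images.
- lower_tray: Fixed white tray, 190 (x) x 170 (y) x 50 mm, walls and floor 5 mm. Origin: centre of its underside, on the table. Each corner has a blue-edged socket, 14 mm square, 15 mm deep from the rim, centred at x +-83, y +-73; the socket blocks take up a 24 mm square of each corner. Four jars fit 2 by 2, e.g. at x +-38, y +-34.
- upper_tray_grip (a point): Centre of the blue handle bar of the loose pale upper tray (190 x 170 mm, 0.35 kg): bar 100 mm long along tray x, 12 thick, 22 high. It lies 68 mm above the lug tips, 51 above the inner floor. Lugs at the corners (x +-83, y +-73): 12 long, 10 square, tips 7. Stacked, either way round, the flat underside rests on the lower rim and this point is 106 mm above the lower tray's origin.
- slot_a (a point): Comb slot of the upper tray; point on its inner floor, mid-slot, 45 mm to +y of the handle. It runs along tray x (tray axes): a 12 mm gap between two pairs of grey blocks, each 24 long, 8 thick, 28 high, centred 45 mm to either side of the point; free between the pairs. A comb may be up to 15 mm off along x. Tray walls rise 20 mm above the floor. No value while the tray is held.
- slot_b (a point): The same as slot_a, 45 mm to -y of the handle. Either comb may go in either slot, either way round.
- mirror (a joint): Folding mirror, rad: 0 open, leaning 0.28 past upright toward the base's -x side; 1.85 folded flat on its base. Over-centre hinge: below about 0.75 it springs back open, beyond that it snaps flat by itself; pushing it over takes about 3 N near the free edge.
- mirror_edge (a point): Middle of the free edge of the mirror panel (steel, 8 mm thick, 100 mm wide, reaching 116 mm from the hinge line).
- mirror_base: Fixed dark steel base of the mirror, 120 (x) x 110 (y) x 16 mm. Origin: centre of its underside, on the table. The hinge line runs along its y at x = -50 mm, 22 mm above the table. Fold the mirror by pushing the back of the panel toward the base's +x.
- drip_stand: Fixed steel stand for the combs: plate 150 (x) x 125 (y) x 8 mm, origin at the centre of its underside. Two places at y +-28, each between pairs of blocks 20 mm long in x, 7 thick, rising to 34 mm above the table, centred at x +-50, gap 13 mm; the middle is free for the fingers.
- jar1_center (a point): Loose cream jar, red with brass lid, upright cylinder 48 mm across, 38 mm high, 0.09 kg; centre of the jar, 19 mm above its underside. May be absent.
- jar2_center (a point): Loose cream jar, green glass with steel lid, upright cylinder 48 mm across, 38 mm high, 0.09 kg; centre of the jar, 19 mm above its underside. May be absent.
- jar3_center (a point): Loose cream jar, white with brass lid, upright cylinder 48 mm across, 38 mm high, 0.09 kg; centre of the jar, 19 mm above its underside. May be absent.
- jar4_center (a point): Loose cream jar, amber glass with steel lid, upright cylinder 48 mm across, 38 mm high, 0.09 kg; centre of the jar, 19 mm above its underside. May be absent.
- comb1_center (a point): Loose tortoiseshell comb (lighter), 150 (x) x 56 mm high (z), standing teeth down; point at its centre, 28 mm above the teeth tips. Spine: the upper 26 mm, 9 thick (y); teeth part 7 thick. 0.05 kg. Starts in the drip stand, teeth 8 mm above the table; home in a slot, the centre is 28 mm above the upper tray's inner floor. May be absent.
- comb2_center (a point): Loose tortoiseshell comb (darker), 150 (x) x 56 mm high (z), standing teeth down; point at its centre, 28 mm above the teeth tips. Spine: the upper 26 mm, 9 thick (y); teeth part 7 thick. 0.05 kg. Starts in the drip stand, teeth 8 mm above the table; home in a slot, the centre is 28 mm above the upper tray's inner floor. May be absent.
- toothpick_holder: Bystander: blue ceramic toothpick holder, 44 mm across, 60 high; origin at the underside. Leave it.
- glass_dish: Bystander: round glass dish with cork base, 100 mm across, 28 high; origin at the underside. Leave it.
- compact: Bystander: round steel compact, 72 mm across, 14 high; origin at the underside. Leave it.
- perfume: Bystander: amber perfume bottle, 48 mm across, 100 high; origin at the underside. Leave it.
- lotion: Bystander: green lotion bottle, 56 mm across, 150 high; origin at the underside. Leave it.
- hairbrush: Bystander: wooden hairbrush lying down, 200 x 50 mm, about 28 high; origin near the middle; origin at the underside. Leave it.

How it is judged:
By the outcome, as a careful person would: the job done as asked, in the order asked, and still so for the second after the job is handed in, with the robot touching nothing.
Of jar1, jar2, jar3, jar4 only 2 to 4 are there at a start; the rules pass over those that are not, and their reading is None.
Of comb1, comb2 only 1 to 2 are there at a start; the rules pass over those that are not, and their reading is None.
At some moment in a run one of jar1, jar2, jar3, jar4, upper_tray may be knocked a few centimetres aside while the robot is not near it.
It also fails if it takes over 210 s, if anything falls off the work surface, if the arm or the gripper's body presses on something with over 40 N, if the wrist force passes 120 N, or if a joint passes its speed limit or range.

## Working session

There is one attempt and no reset: what is moved stays moved. The work goes in short steps, Python scripts to look and compute and a tool call to move; the robot and the scene stay as the last step left them, time stands still between calls to the robot, and variables do not carry over. Pictures are saved under pics/ and viewed, at most 14 in all, crops included, and the job is handed in when it is done.

Besides the shell and the picture viewer there is one more tool, called after "Request:" as name(argument=value, ...) on one line, values as JSON. move_arm: Moves the arm, as the interface text tells. Its arguments: {"type":"object","properties":{"increments":{"type":"array","items":{"type":"array","items":{"type":"number"}}},"force":{"type":"number"}},"required":["increments"]}

```bash
mkdir -p pics; cat > h.py <<'E'
import numpy as np, cv2
from station import ctrl
def ray(p,uv):
    K=p["K"];T=p["pose"];d=T[:3,:3]@np.linalg.inv(K)@np.array([uv[0],uv[1],1.]);return T[:3,3],d
def at(p,uv,z):
    o,d=ray(p,uv);return o+d*(z-o[2])/d[2]
def proj(p,X):
    T=np.linalg.inv(p["pose"]);c=p["K"]@(T[:3,:3]@np.array(X)+T[:3,3]);return c[:2]/c[2]
E
python3 - <<'E'
from h import *
o=ctrl.get_obs();print(o)
for n in("scene","top"):
    p=ctrl.camera(n);cv2.imwrite(f"pics/{n}0.png",cv2.resize(p["color"],None,fx=1.5,fy=1.5));print(n,p["K"].round(1).tolist(),p["pose"].round(3).tolist())
    for t in "lower_tray upper_tray_grip mirror mirror_base drip_stand jar1_center jar2_center jar3_center jar4_center comb1_center comb2_center toothpick_holder glass_dish compact perfume lotion hairbrush".split():
        for r in ctrl.cut_out(t,p)[:2]:
            m=r["mask"].astype(np.uint8);c=r["centre"];b=cv2.boundingRect(m);rr=cv2.minAreaRect(cv2.findNonZero(m))
            print(t,round(r["conf"],2),np.round(c),b,np.round(rr[2]),np.round(at(p,(c[1],c[0]),0.03),3))
E
```

```text
{'time_s': 0.0, 'qpos': array([ 1.17638931e+00,  3.00467453e-01,  1.52154977e+00,  2.70432543e-05,
        1.32068536e+00, -6.65968847e-02]), 'joint_vel': array([ 0.00090731, -0.00028352,  0.00056389,  0.00020209, -0.00055706,
       -0.00036729]), 'tau': array([-1.22537302e-03, -5.31809306e+01, -3.52733839e+01,  7.08232471e-02,
        2.43911584e-02, -8.18845501e-05]), 'ee_pos': array([0.17698367, 0.52048705, 0.20490157]), 'eef_rot': array([-3.14048692e+00, -9.99999431e-05,  2.81377575e+00]), 'force': array([ 0.67047911, -0.19477079, -0.21480918]), 'moment': array([ 0.02027936,  0.04314197, -0.02307029]), 'grip_force': 0.0, 'grip_width': 0.09418399827669487}
scene [[401.1, 0.0, 258.2], [0.0, 401.1, 190.7], [0.0, 0.0, 1.0]] [[0.249, 0.575, -0.78, 1.607], [0.969, -0.151, 0.197, -0.283], [-0.005, -0.804, -0.594, 0.889], [0.0, 0.0, 0.0, 1.0]]
lower_tray 0.91 [204. 268.] (240, 180, 66, 54) 74.0 [0.567 0.015 0.03 ]
upper_tray_grip 0.87 [182. 330.] (295, 159, 69, 42) 31.0 [0.493 0.276 0.03 ]
upper_tray_grip 0.38 [206. 268.] (239, 180, 68, 54) 76.0 [0.574 0.014 0.03 ]
mirror 0.66 [206. 220
[... 1949 characters left out ...]
] (365, 239, 19, 17) 90.0 [ 0.422 -0.366  0.03 ]
jar3_center 0.51 [129. 232.] (228, 121, 15, 19) 90.0 [0.791 0.049 0.03 ]
jar4_center 0.24 [129. 262.] (255, 119, 16, 22) 90.0 [ 0.789 -0.044  0.03 ]
comb2_center 0.51 [164. 180.] (177, 143, 9, 50) 4.0 [0.676 0.208 0.03 ]
toothpick_holder 0.46 [130. 234.] (229, 121, 15, 19) 90.0 [0.787 0.044 0.03 ]
glass_dish 0.8 [266. 231.] (211, 247, 36, 35) 90.0 [0.37 0.05 0.03]
compact 0.65 [195.  93.] (83, 182, 25, 24) 45.0 [0.582 0.465 0.03 ]
perfume 0.62 [130. 261.] (254, 119, 17, 22) 90.0 [ 0.787 -0.041  0.03 ]
lotion 0.83 [155. 378.] (361, 140, 30, 27) 45.0 [ 0.704 -0.402  0.03 ]
hairbrush 0.94 [203. 398.] (379, 186, 53, 52) 43.0 [ 0.553 -0.453  0.03 ]
```

View pics/top0.png

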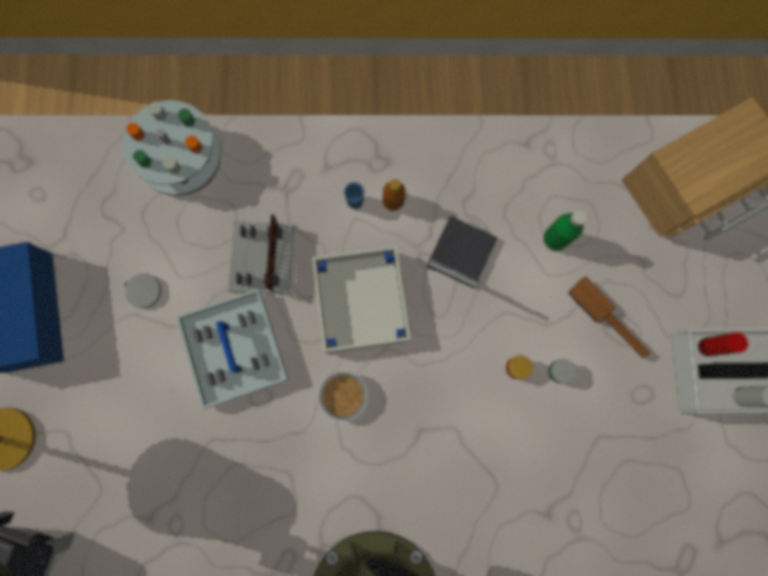

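View pics/scene0.png

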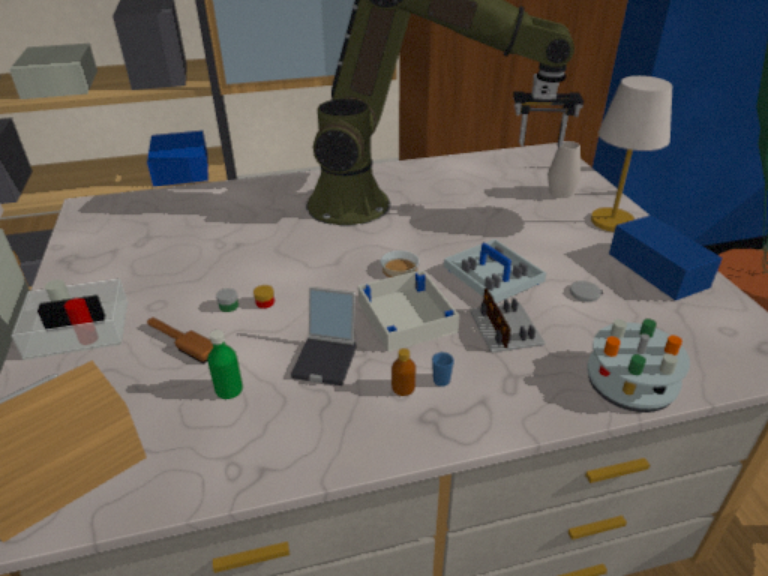

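The top view shows two jars, red at (519,367) and green at (563,372), and one dark comb in the drip stand at (270,250). The upper tray is at (232,348), the white lower tray at (362,300), and the mirror base at (463,250). In the scene view the mirror panel stands on the robot side of its base and leans toward the robot. Next I'll fit the poses.

```bash
cat >> h.py <<'E'
from scipy.optimize import minimize
def box(a,b,z0,z1): return np.array([[i*a/2,j*b/2,z] for i in(-1,1) for j in(-1,1) for z in(z0,z1)])
def cyl(d,z0,z1): return np.array([[d/2*np.cos(t),d/2*np.sin(t),z] for t in np.linspace(0,6.28,24) for z in(z0,z1)])
def place(P,q):
    c,s=np.cos(q[2]),np.sin(q[2]);return np.c_[q[0]+c*P[:,0]-s*P[:,1],q[1]+s*P[:,0]+c*P[:,1],P[:,2]]
def hullmask(p,P):
    S=8;uv=np.array([proj(p,x) for x in P]);h=cv2.convexHull(uv.astype(np.float32))[:,0]
    lo=np.floor(h.min(0)).astype(int)-30;n=np.ceil(h.max(0)).astype(int)+30-lo
    m=np.zeros((n[1]*S,n[0]*S),np.uint8);cv2.fillConvexPoly(m,np.round((h-lo+.5)*S-.5).astype(np.int32),1)
    return lo,cv2.resize(m.astype(np.float32),(n[0],n[1]),interpolation=cv2.INTER_AREA)
def fit(P,views,q0,yaw=True):
    def cost(v):
        q=[v[0]/100,v[1]/100,v[2]/10 if yaw else 0];t=0
        for p,m in views:
            lo,h=hullmask(p,place(P,q));mm=np.zeros(m.shape,np.float32)
            x0,y0=np.maximum(lo,0);x1=min(lo[0]+h.shape[1],512);y1=min(lo[1]+h.shape[0],384)
            mm[y0:y1,x0:x1]=h[y0-lo[1]:y1-lo[1],x0-lo[0]:x1-lo[0]]
            t+=1-np.minimum(mm,m).sum()/np.maximum(mm,m).sum()
        return t
    v0=np.array([q0[0]*100,q0[1]*100,(q0[2] if yaw else 0)*10]);n=3 if yaw else 2
    sx=np.vstack([v0[:n]]+[v0[:n]+np.eye(n)[i]*1.0 for i in range(n)])
    r=minimize(lambda u:cost(np.r_[u,v0[n:]]),v0[:n],method="Nelder-Mead",options=dict(initial_simplex=sx,xatol=.01,fatol=1e-4,maxiter=120))
    return np.array([r.x[0]/100,r.x[1]/100]+([r.x[2]/10] if yaw else [])),r.fun
def cut(n,p,near=None):
    r=ctrl.cut_out(n,p)
    if near is not None: r=[k for k in r if np.hypot(k["centre"][1]-near[0],k["centre"][0]-near[1])<25]
    return r[0]["mask"].astype(np.float32) if r else None
def blues(p,m):
    hsv=cv2.cvtColor(p["color"],cv2.COLOR_BGR2HSV);b=((hsv[...,0]>105)&(hsv[...,0]<130)&(hsv[...,1]>120))
    if m is not None: b&=cv2.dilate(m.astype(np.uint8),np.ones((9,9)))>0
    n,l,s,c=cv2.connectedComponentsWithStats(b.astype(np.uint8));return [(c[i],s[i,4]) for i in range(1,n) if s[i,4]>3]
E
python3 - <<'E'
from h import *
ps={n:ctrl.camera(n) for n in("scene","top")}
def go(name,P,q0,z,yaw=True,only=("scene","top"),each=True):
    V=[]
    for n in only:
        m=cut(name,ps[n],proj(ps[n],[q0[0],q0[1],z]))
        if m is not None:V.append((ps[n],m))
        else:print("miss",name,n)
    q,c=fit(P,V,q0,yaw);print(name,q.round(4),round(c,3))
    if each and len(V)>1:
        for v in V:
            q1,c1=fit(P,[v],q0,yaw);print("   ",q1.round(4),round(c1,3))
go("lower_tray",box(.19,.17,0,.05),(.56,.02,.05),.03)
go("upper_tray_grip",box(.19,.17,.012,.037),(.475,.28,.25),.03)
go("jar1_center",cyl(.048,0,.038),(.445,-.287,0),.02,False)
go("jar2_center",cyl(.048,0,.038),(.423,-.373,0),.02,False)
go("drip_stand",box(.15,.125,0,.008),(.66,.23,0),.0,only=("top",))
go("mirror_base",box(.12,.11,0,.016),(.68,-.18,-.4),.0,only=("top",))
go("comb2_center",box(.15,.009,.008,.064),(.65,.21,0),.035)
for n in ps:
    for c,s in blues(ps[n],None):
        print(n,c.round(1),s,at(ps[n],c,.05).round(4),at(ps[n],c,.079).round(4))
E
```

```text
lower_tray [0.5676 0.0251 0.1329] 0.062
    [0.5667 0.0267 0.1313] 0.032
    [0.5677 0.0241 0.1302] 0.021
upper_tray_grip [0.4711 0.2799 0.3325] 0.088
    [0.4696 0.2822 0.3485] 0.048
    [0.4718 0.279  0.3286] 0.029
jar1_center [ 0.4294 -0.2885] 0.262
    [ 0.4269 -0.2875] 0.16
    [ 0.4295 -0.2899] 0.085
jar2_center [ 0.4224 -0.3739] 0.176
    [ 0.4204 -0.3734] 0.08
    [ 0.423  -0.3755] 0.069
drip_stand [ 0.6618  0.2318 -0.0565] 0.164
mirror_base [ 0.6723 -0.1856 -0.4365] 0.056
comb2_center [ 0.663   0.204  -0.0479] 0.377
    [ 0.6591  0.2069 -0.0675] 0.205
    [ 0.6629  0.2039 -0.0385] 0.145
scene [462.6  91.9] 14158 [-0.0655  1.2498  0.05  ] [-0.0077  1.1968  0.079 ]
scene [118.  105.4] 1240 [-0.3591 -0.4996  0.05  ] [-0.2911 -0.4921  0.079 ]
scene [405.8 107.3] 375 [0.027 0.862 0.05 ] [0.0817 0.8224 0.079 ]
scene [511. 138.] 11 [0.4153 1.1296 0.05  ] [0.4565 1.0808 0.079 ]
scene [510.6 148.8] 5 [0.4904 1.0618 0.05  ] [0.529  1.0154 0.079 ]
scene [510.5 153.8] 6 [0.5234 1.0325 0.05  ] [0.5609 0.987  0.079 ]
scene [330.3 172.6] 206 [0.4651 0.285  0.05  ] [0.5046 0.2653 0.079 ]
sc
[... 204 characters left out ...]
.079 ]
scene [260.3 218.9] 15 [ 0.6565 -0.0355  0.05  ] [ 0.6893 -0.044   0.079 ]
scene [295.5 240. ] 4 [0.7778 0.0424 0.05  ] [0.8065 0.0312 0.079 ]
scene [296.5 247. ] 4 [0.8069 0.0357 0.05  ] [0.8345 0.0247 0.079 ]
scene [294.  253.5] 4 [0.8304 0.0201 0.05  ] [0.8572 0.0096 0.079 ]
top [ 17.1 205.6] 2745 [0.5482 0.6757 0.05  ] [0.5436 0.6578 0.079 ]
top [259. 171.] 21 [ 0.6498 -0.0326  0.05  ] [ 0.6425 -0.0319  0.079 ]
top [214.3 177. ] 21 [0.6318 0.1009 0.05  ] [0.625  0.0981 0.079 ]
top [150.7 230.4] 149 [0.4735 0.2833 0.05  ] [0.4709 0.2758 0.079 ]
top [266.1 221.3] 10 [ 0.498  -0.0523  0.05  ] [ 0.4948 -0.051   0.079 ]
top [220.6 227. ] 12 [0.4821 0.0808 0.05  ] [0.4792 0.0785 0.079 ]
```

```bash
cat >> h.py <<'E'
from scipy.spatial.transform import Rotation as Ro
def plan(wps,step=.05,start=None):
    """waypoints (x,y,z,yaw,claw[,step or None][,dwell]) -> rows"""
    o=ctrl.get_obs();p=o["ee_pos"].copy();yaw=o["eef_rot"][2];rows=[]
    if start is not None:p=np.array(start[:3]);yaw=start[3]
    for w in wps:
        t=np.array(w[:3]);st=w[5] if len(w)>5 and w[5] else step
        d=(w[3]-yaw+np.pi/2)%np.pi-np.pi/2 if False else (w[3]-yaw+np.pi)%(2*np.pi)-np.pi
        n=max(int(np.ceil(np.linalg.norm(t-p)/st-.02)),int(np.ceil(abs(d)/.148-.02)),0)
        for k in range(n):
            e=(t-p)/(n-k);dy=(w[3]-yaw+np.pi)%(2*np.pi)-np.pi
            R=Ro.from_euler("xyz",[np.pi,0,yaw]);s=np.clip(np.round(R.inv().apply(e)/.05,2),-1,1);rz=np.round(-dy/(n-k),3)
            p=p+R.apply(s*.05);yaw-=rz;rows.append([w[4],*s,0,0,rz])
        for k in range(w[6] if len(w)>6 else 0):rows.append([w[4],0,0,0,0,0,0])
    rows=[[float(v)+0. for v in r] for r in rows]
    print(len(rows),"end",p.round(4),round(yaw,4))
    for i in range(0,len(rows),20):print("["+",".join("["+",".join(f"{v:g}" for v in r)+"]" for r in rows[i:i+20])+"]")
E
python3 - <<'E'
from h import *
plan([(.42,.12,.16,2.2,1),(.4294,-.289,.13,1.571,1),(.4294,-.289,.013,1.571,1),(.4294,-.289,.013,1.571,.3,None,6)])
E
```

```text
28 end [ 0.4296 -0.2892  0.013 ] 1.5708
[[1,-0.72,-0.6,0.09,0,0,0.061],[1,-0.75,-0.56,0.09,0,0,0.061],[1,-0.79,-0.51,0.09,0,0,0.061],[1,-0.82,-0.46,0.09,0,0,0.062],[1,-0.84,-0.41,0.09,0,0,0.061],[1,-0.87,-0.36,0.09,0,0,0.062],[1,-0.88,-0.3,0.09,0,0,0.061],[1,-0.9,-0.25,0.09,0,0,0.062],[1,-0.92,-0.19,0.09,0,0,0.061],[1,-0.93,-0.14,0.1,0,0,0.062],[1,-0.75,-0.52,0.07,0,0,0.07],[1,-0.78,-0.46,0.07,0,0,0.07],[1,-0.81,-0.41,0.07,0,0,0.07],[1,-0.84,-0.35,0.06,0,0,0.07],[1,-0.86,-0.29,0.07,0,0,0.07],[1,-0.88,-0.23,0.06,0,0,0.07],[1,-0.89,-0.17,0.07,0,0,0.07],[1,-0.91,-0.11,0.06,0,0,0.069],[1,-0.91,-0.04,0.07,0,0,0.07],[1,0,0,0.78,0,0,0]]
[[1,0,0,0.78,0,0,0],[1,0,0,0.78,0,0,0],[0.3,0,0,0,0,0,0],[0.3,0,0,0,0,0,0],[0.3,0,0,0,0,0,0],[0.3,0,0,0,0,0,0],[0.3,0,0,0,0,0,0],[0.3,0,0,0,0,0,0]]
```

Request:
move_arm(increments=[[1,-0.72,-0.6,0.09,0,0,0.061],[1,-0.75,-0.56,0.09,0,0,0.061],[1,-0.79,-0.51,0.09,0,0,0.061],[1,-0.82,-0.46,0.09,0,0,0.062],[1,-0.84,-0.41,0.09,0,0,0.061],[1,-0.87,-0.36,0.09,0,0,0.062],[1,-0.88,-0.3,0.09,0,0,0.061],[1,-0.9,-0.25,0.09,0,0,0.062],[1,-0.92,-0.19,0.09,0,0,0.061],[1,-0.93,-0.14,0.1,0,0,0.062],[1,-0.75,-0.52,0.07,0,0,0.07],[1,-0.78,-0.46,0.07,0,0,0.07],[1,-0.81,-0.41,0.07,0,0,0.07],[1,-0.84,-0.35,0.06,0,0,0.07],[1,-0.86,-0.29,0.07,0,0,0.07],[1,-0.88,-0.23,0.06,0,0,0.07],[1,-0.89,-0.17,0.07,0,0,0.07],[1,-0.91,-0.11,0.06,0,0,0.069],[1,-0.91,-0.04,0.07,0,0,0.07]])

```text
time_s: 4.4
ee_pos: [0.4292, -0.2913, 0.13]
eef_rot: [3.141, 0.0, 1.568]
force: [0.2, 0.3, 0.1]
grip_width: 0.0943
grip_force: 0.0
```

Request:
move_arm(increments=[[1,0.04,0,0.8,0,0,0],[1,0,0,0.8,0,0,0],[1,0,0,0.74,0,0,0],[0.4,0,0,0,0,0,0],[0.4,0,0,0,0,0,0],[0.4,0,0,0,0,0,0],[0.4,0,0,0,0,0,0],[0.4,0,0,0,0,0,0],[0.4,0,0,0,0,0,0],[0.4,0,0,0,0,0,0]], force=15)

```text
time_s: 5.4
ee_pos: [0.4298, -0.2874, 0.0136]
eef_rot: [3.141, 0.001, 1.571]
force: [-1.7, 1.2, 6.3]
grip_width: 0.0475
grip_force: 15.0
```

```bash
python3 - <<'E'
from h import *
plan([(.4294,-.289,.13,1.571,.4),(.5722,-.0127,.13,1.702,.4),(.5722,-.0127,.022,1.702,.4)])
E
```

```text
13 end [ 0.572  -0.0127  0.0221] 1.7019
[[0.4,-0.01,0,-0.78,0,0,0],[0.4,-0.01,0,-0.77,0,0,0],[0.4,-0.01,-0.01,-0.78,0,0,0],[0.4,0.79,0.41,0,0,0,-0.019],[0.4,0.78,0.42,0,0,0,-0.019],[0.4,0.77,0.44,0,0,0,-0.019],[0.4,0.77,0.45,0,0,0,-0.019],[0.4,0.76,0.47,0,0,0,-0.018],[0.4,0.74,0.48,0,0,0,-0.019],[0.4,0.74,0.49,0,0,0,-0.018],[0.4,0,0,0.72,0,0,0],[0.4,0,0,0.72,0,0,0],[0.4,0,0,0.72,0,0,0]]
```

Request:
move_arm(increments=[[0.4,-0.01,0,-0.78,0,0,0],[0.4,-0.01,0,-0.77,0,0,0],[0.4,-0.01,-0.01,-0.78,0,0,0],[0.4,0.79,0.41,0,0,0,-0.019],[0.4,0.78,0.42,0,0,0,-0.019],[0.4,0.77,0.44,0,0,0,-0.019],[0.4,0.77,0.45,0,0,0,-0.019],[0.4,0.76,0.47,0,0,0,-0.018],[0.4,0.74,0.48,0,0,0,-0.019],[0.4,0.74,0.49,0,0,0,-0.018],[0.4,0,0,0.72,0,0,0],[0.4,0,0,0.72,0,0,0],[0.4,0,0,0.52,0,0,0],[0.4,0,0,0.2,0,0,0],[0.4,0,0,0,0,0,0]])

```text
time_s: 6.9
ee_pos: [0.5713, -0.0125, 0.0208]
eef_rot: [-3.14, -0.0, 1.702]
force: [0.4, 0.4, -0.4]
grip_width: 0.0474
grip_force: 15.0
```

Request:
move_arm(increments=[[0.4,0,0,0.03,0,0,0],[0.4,0,0,0,0,0,0],[0.75,0,0,0,0,0,0],[0.75,0,0,0,0,0,0],[0.75,0,0,0,0,0,0],[0.75,0,0,0,0,0,0],[0.75,0,0,-0.8,0,0,0],[0.75,0,0,-0.8,0,0,0],[0.75,0,0,-0.8,0,0,0]])

```text
time_s: 7.8
ee_pos: [0.5714, -0.0125, 0.1414]
eef_rot: [-3.141, -0.0, 1.702]
force: [0.3, 0.4, 0.0]
grip_width: 0.07
grip_force: 0.0
```

```bash
python3 - <<'E'
from h import *
p=ctrl.camera("top");p2=ctrl.camera("scene")
m=cut("jar2_center",p,proj(p,[.4225,-.375,.02]))
q=np.array([.4225,-.375])
if m is not None:q,c=fit(cyl(.048,0,.038),[(p,m)],(.4225,-.375,0),False);print(q,c)
m=cut("jar1_center",p2)
if m is not None:print(fit(cyl(.048,.005,.043),[(p2,m)],(.572,-.013,0),False))
print(ctrl.get_obs()["ee_pos"])
plan([(q[0]+.0,q[1],.13,1.571,1),(q[0],q[1],.013,1.571,1)])
E
```

```text
[ 0.42220188 -0.3758506 ] 0.13066363334655762
(array([ 0.57042289, -0.01223815]), np.float64(0.10412490367889404))
[ 0.57183677 -0.01252384  0.14027121]
11 end [ 0.4223 -0.3759  0.0128] 1.5708
[[1,-0.85,-0.49,0.03,0,0,0.016],[1,-0.86,-0.48,0.03,0,0,0.016],[1,-0.87,-0.46,0.02,0,0,0.016],[1,-0.87,-0.45,0.03,0,0,0.017],[1,-0.88,-0.43,0.02,0,0,0.016],[1,-0.89,-0.42,0.03,0,0,0.017],[1,-0.9,-0.4,0.02,0,0,0.016],[1,-0.9,-0.39,0.03,0,0,0.017],[1,0,0,0.78,0,0,0],[1,0,0,0.78,0,0,0],[1,0,0,0.78,0,0,0]]
```

Request:
move_arm(increments=[[1,-0.85,-0.49,0.03,0,0,0.016],[1,-0.86,-0.48,0.03,0,0,0.016],[1,-0.87,-0.46,0.02,0,0,0.016],[1,-0.87,-0.45,0.03,0,0,0.017],[1,-0.88,-0.43,0.02,0,0,0.016],[1,-0.89,-0.42,0.03,0,0,0.017],[1,-0.9,-0.4,0.02,0,0,0.016],[1,-0.9,-0.39,0.03,0,0,0.017],[1,0,0,0.78,0,0,0],[1,0,0,0.78,0,0,0],[1,0,0,0.76,0,0,0],[0.4,0,0,0,0,0,0],[0.4,0,0,0,0,0,0],[0.4,0,0,0,0,0,0],[0.4,0,0,0,0,0,0],[0.4,0,0,0,0,0,0],[0.4,0,0,0,0,0,0],[0.4,0,0,0,0,0,0]])

```text
time_s: 9.8
ee_pos: [0.4224, -0.3761, 0.0141]
eef_rot: [3.141, 0.001, 1.571]
force: [-0.1, 2.1, 5.3]
grip_width: 0.0476
grip_force: 15.0
```

```bash
python3 - <<'E'
from h import *
plan([(.4225,-.375,.13,1.571,.4),(.5625,.0625,.13,1.702,.4),(.5625,.0625,.022,1.702,.4)])
E
```

```text
16 end [0.5626 0.0627 0.0221] 1.7018
[[0.4,0.01,0,-0.77,0,0,0],[0.4,0.01,0,-0.77,0,0,0],[0.4,0,0,-0.78,0,0,0],[0.4,0.88,0.28,0,0,0,-0.013],[0.4,0.87,0.29,0,0,0,-0.013],[0.4,0.87,0.3,0,0,0,-0.013],[0.4,0.86,0.31,0,0,0,-0.013],[0.4,0.86,0.33,0,0,0,-0.013],[0.4,0.85,0.34,0,0,0,-0.013],[0.4,0.85,0.35,0,0,0,-0.013],[0.4,0.85,0.36,0,0,0,-0.013],[0.4,0.84,0.37,0,0,0,-0.014],[0.4,0.84,0.38,0,0,0,-0.013],[0.4,0,0,0.72,0,0,0],[0.4,0,0,0.72,0,0,0],[0.4,0,0,0.72,0,0,0]]
```

Request:
move_arm(increments=[[0.4,0.01,0,-0.77,0,0,0],[0.4,0.01,0,-0.77,0,0,0],[0.4,0,0,-0.78,0,0,0],[0.4,0.88,0.28,0,0,0,-0.013],[0.4,0.87,0.29,0,0,0,-0.013],[0.4,0.87,0.3,0,0,0,-0.013],[0.4,0.86,0.31,0,0,0,-0.013],[0.4,0.86,0.33,0,0,0,-0.013],[0.4,0.85,0.34,0,0,0,-0.013],[0.4,0.85,0.35,0,0,0,-0.013],[0.4,0.85,0.36,0,0,0,-0.013],[0.4,0.84,0.37,0,0,0,-0.014],[0.4,0.84,0.38,0,0,0,-0.013],[0.4,0,0,0.72,0,0,0],[0.4,0,0,0.72,0,0,0],[0.4,0,0,0.5,0,0,0],[0.4,0,0,0.2,0,0,0],[0.4,0,0,0.03,0,0,0]])

```text
time_s: 11.6
ee_pos: [0.562, 0.0628, 0.0203]
eef_rot: [-3.14, -0.0, 1.702]
force: [-0.4, -0.5, 0.4]
grip_width: 0.0478
grip_force: 15.0
```

Request:
move_arm(increments=[[0.4,0,0,0,0,0,0],[0.75,0,0,0,0,0,0],[0.75,0,0,0,0,0,0],[0.75,0,0,0,0,0,0],[0.75,0,0,0,0,0,0],[0.75,0,0,-0.8,0,0,0],[0.75,0,0,-0.8,0,0,0],[0.75,0,0,-0.8,0,0,0],[0.75,-0.6,-0.8,-0.4,0,0,0],[0.75,-0.6,-0.8,-0.2,0,0,0],[0.75,-0.6,-0.8,0,0,0,0],[0.75,-0.6,-0.8,0,0,0,0],[0.75,-0.6,-0.8,0,0,0,0]])

```text
time_s: 12.9
ee_pos: [0.3854, -0.1096, 0.1696]
eef_rot: [3.141, 0.0, 1.702]
force: [0.4, -0.9, 0.8]
grip_width: 0.0708
grip_force: 0.0
```

```bash
python3 - <<'E'
from h import *
V=[]
for n in("top","scene"):
    p=ctrl.camera(n);cv2.imwrite(f"pics/{n}1.png",cv2.resize(p["color"][120:280,100:330],None,fx=3,fy=3,interpolation=cv2.INTER_CUBIC))
    m=cut("upper_tray_grip",p,proj(p,[.472,.279,.03]))
    if m is None:print("miss");continue
    V.append((p,m))
    for c,s in blues(p,m):print(n,c.round(2),s,at(p,c,.068).round(4),at(p,c,.079).round(4))
    print(fit(box(.19,.17,.012,.037),[(p,m)],(.475,.28,.3)))
print(ctrl.get_obs()["ee_pos"])
E
```

```text
top [150.74 230.29] 148 [0.472  0.2785 0.068 ] [0.471  0.2757 0.079 ]
(array([0.47180898, 0.27936531, 0.33430259]), np.float64(0.028042852878570557))
scene [330.28 172.54] 206 [0.4893 0.273  0.068 ] [0.5043 0.2655 0.079 ]
(array([0.47146356, 0.28181646, 0.33853818]), np.float64(0.059627532958984375))
[ 0.38687298 -0.10933224  0.16986374]
```

View top1.

View pics/top1.png

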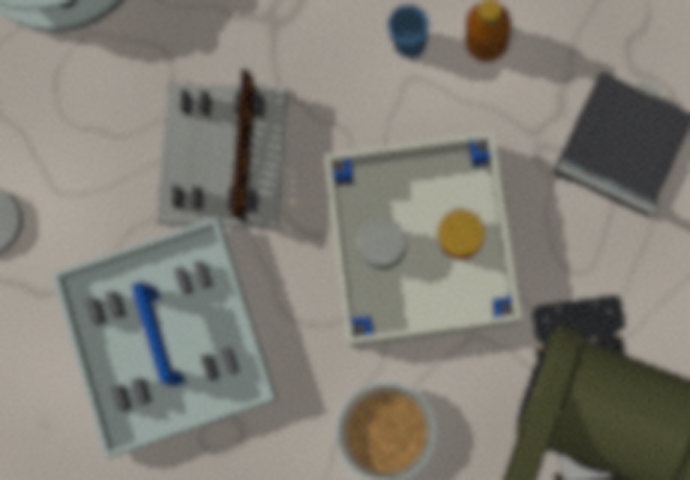

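```bash
python3 - <<'E'
from h import *
# sanity on lower tray vs. upper tray, top view scale; grasp handle: close across tray y
q=.334
plan([(.43,.05,.19,1.3,.75),(.472,.2795,.19,q,.75),(.472,.2795,.1,q,.75)])
E
```

```text
13 end [0.472  0.2793 0.0999] 0.3336
[[0.75,0.76,0.32,-0.1,0,0,0.1],[0.75,0.79,0.24,-0.1,0,0,0.1],[0.75,0.81,0.16,-0.1,0,0,0.1],[0.75,0.82,0.07,-0.1,0,0,0.1],[0.75,0.66,-0.06,0,0,0,0.138],[0.75,0.65,-0.15,0,0,0,0.138],[0.75,0.62,-0.24,0,0,0,0.138],[0.75,0.59,-0.32,0,0,0,0.138],[0.75,0.53,-0.4,0,0,0,0.138],[0.75,0.48,-0.47,0,0,0,0.138],[0.75,0.4,-0.53,0,0,0,0.138],[0.75,0,0,0.9,0,0,0],[0.75,0,0,0.9,0,0,0]]
```

Request:
move_arm(increments=[[0.75,0.76,0.32,-0.1,0,0,0.1],[0.75,0.79,0.24,-0.1,0,0,0.1],[0.75,0.81,0.16,-0.1,0,0,0.1],[0.75,0.82,0.07,-0.1,0,0,0.1],[0.75,0.66,-0.06,0,0,0,0.138],[0.75,0.65,-0.15,0,0,0,0.138],[0.75,0.62,-0.24,0,0,0,0.138],[0.75,0.59,-0.32,0,0,0,0.138],[0.75,0.53,-0.4,0,0,0,0.138],[0.75,0.48,-0.47,0,0,0,0.138],[0.75,0.4,-0.53,0,0,0,0.138],[0.75,0,0,0.9,0,0,0],[0.75,0,0,0.9,0,0,0],[0.75,0,0,0,0,0,0]])

```text
time_s: 14.5
ee_pos: [0.4681, 0.2804, 0.0939]
eef_rot: [3.14, 0.01, 0.338]
force: [-0.3, -0.2, 1.0]
grip_width: 0.0706
grip_force: 0.0
```

```bash
python3 - <<'E'
from h import *
plan([(.472,.280,.049,.335,.75,.03),(.472,.280,.049,.335,0.05,None,8)])
E
```

```text
10 end [0.4719 0.2801 0.0489] 0.3349
[[0.75,0.04,0.02,0.45,0,0,0.001],[0.75,0.03,0.01,0.45,0,0,0.002],[0.05,0,0,0,0,0,0],[0.05,0,0,0,0,0,0],[0.05,0,0,0,0,0,0],[0.05,0,0,0,0,0,0],[0.05,0,0,0,0,0,0],[0.05,0,0,0,0,0,0],[0.05,0,0,0,0,0,0],[0.05,0,0,0,0,0,0]]
```

Request:
move_arm(increments=[[0.75,0,0,0,0,0,0],[0.75,0,0,0,0,0,0],[0.75,0,0,0,0,0,0]], force=50)

```text
time_s: 14.8
ee_pos: [0.4721, 0.2807, 0.1015]
eef_rot: [-3.141, -0.003, 0.336]
force: [0.2, 0.5, -0.7]
grip_width: 0.0708
grip_force: 0.0
```

```bash
python3 - <<'E'
from h import *
o=ctrl.get_obs();print(o["ee_pos"],o["eef_rot"],o["qpos"])
E
```

```text
[0.47211134 0.28071031 0.1015421 ] [-3.1411527  -0.00341971  0.33588591] [ 4.69753996e-01  4.03726870e-01  1.63703915e+00 -2.29302808e-05
  1.09737880e+00  1.70467408e+00]
```

Request:
move_arm(increments=[[0.75,0,0,0.5,0,0,0],[0.75,0,0,0.53,0,0,0],[0.75,0,0,0,0,0,0],[0.75,0,0,0,0,0,0],[0.05,0,0,0,0,0,0],[0.05,0,0,0,0,0,0],[0.05,0,0,0,0,0,0],[0.05,0,0,0,0,0,0],[0.05,0,0,0,0,0,0],[0.05,0,0,0,0,0,0],[0.05,0,0,0,0,0,0],[0.05,0,0,0,0,0,0],[0.05,0,0,0,0,0,0],[0.05,0,0,0,0,0,0]], force=50)

```text
time_s: 16.2
ee_pos: [0.4712, 0.28, 0.0478]
eef_rot: [3.142, 0.0, 0.336]
force: [-0.4, -0.6, -0.0]
grip_width: 0.0118
grip_force: 50.0
```

```bash
python3 - <<'E'
from h import *
p=ctrl.camera("top");m=cut("upper_tray_grip",p,proj(p,[.472,.279,.03]));print(fit(box(.19,.17,.012,.037),[(p,m)],(.475,.28,.3)))
o=ctrl.get_obs();e=o["ee_pos"];y=o["eef_rot"][2];print(e,o["eef_rot"])
plan([(e[0],e[1],.16,.335,.05,.03),(e[0]+.0957,e[1]-.2552,.16,.1305,.05,.03)])
E
```

```text
(array([0.47831255, 0.26643298, 0.28317228]), np.float64(0.6806886196136475))
[0.47120263 0.28002449 0.04780094] [3.14151613e+00 7.35355215e-05 3.35729756e-01]
14 end [0.567  0.0246 0.1598] 0.1307
[[0.05,0,0,-0.56,0,0,0],[0.05,0,0,-0.56,0,0,0],[0.05,0,0,-0.56,0,0,0],[0.05,0,0,-0.56,0,0,0.001],[0.05,0.01,0.54,0,0,0,0.02],[0.05,0.02,0.55,0,0,0,0.02],[0.05,0.04,0.54,0,0,0,0.021],[0.05,0.05,0.54,0,0,0,0.02],[0.05,0.06,0.54,0,0,0,0.021],[0.05,0.07,0.54,0,0,0,0.02],[0.05,0.08,0.54,0,0,0,0.021],[0.05,0.09,0.54,0,0,0,0.02],[0.05,0.1,0.54,0,0,0,0.021],[0.05,0.11,0.54,0,0,0,0.02]]
```

Request:
move_arm(increments=[[0.05,0,0,-0.4,0,0,0],[0.05,0,0,-0.6,0,0,0],[0.05,0,0,-0.62,0,0,0],[0.05,0,0,-0.62,0,0,0.001],[0.05,0.01,0.54,0,0,0,0.02],[0.05,0.02,0.55,0,0,0,0.02],[0.05,0.04,0.54,0,0,0,0.021],[0.05,0.05,0.54,0,0,0,0.02],[0.05,0.06,0.54,0,0,0,0.021],[0.05,0.07,0.54,0,0,0,0.02],[0.05,0.08,0.54,0,0,0,0.021],[0.05,0.09,0.54,0,0,0,0.02],[0.05,0.1,0.54,0,0,0,0.021],[0.05,0.11,0.54,0,0,0,0.02],[0.05,0,0,0,0,0,0],[0.05,0,0,0,0,0,0],[0.05,0,0,0,0,0,0],[0.05,0,0,0,0,0,0]])

```text
time_s: 18.1
ee_pos: [0.5667, 0.0255, 0.1598]
eef_rot: [-3.141, 0.0, 0.132]
force: [0.3, 0.1, -3.3]
grip_width: 0.0114
grip_force: 50.0
```

```bash
python3 - <<'E'
from h import *
o=ctrl.get_obs();e=o["ee_pos"];print(e,o["eef_rot"],o["force"])
p=ctrl.camera("scene");cv2.imwrite("pics/s2.png",cv2.resize(p["color"][90:270,190:390],None,fx=4,fy=3.3,interpolation=cv2.INTER_CUBIC))
E
```

```text
[0.56674833 0.02553114 0.15975054] [-3.14146538e+00  2.36316564e-04  1.32000743e-01] [ 0.29592273  0.09852301 -3.330625  ]
```

View pics/s2.png

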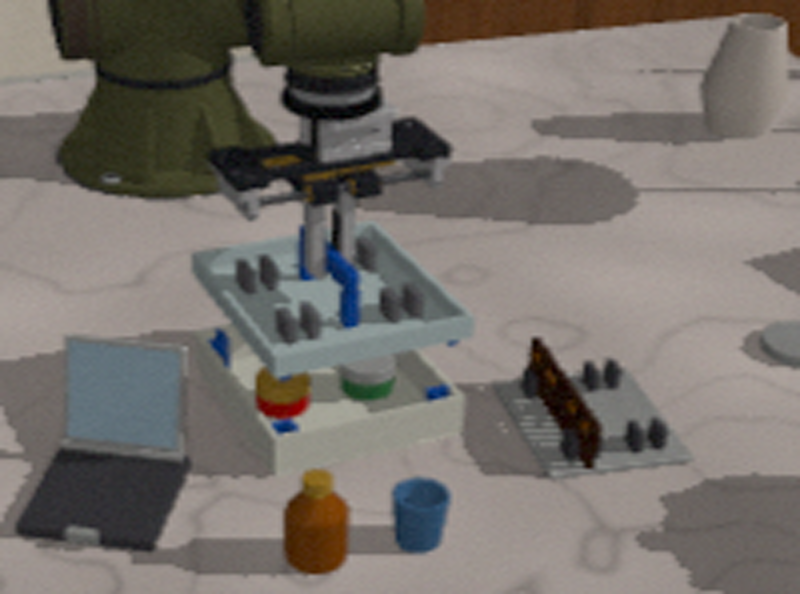

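The scene view shows the upper tray held level above the lower one, lined up with it, and both jars upright underneath. I'll lower it gently.

Request:
move_arm(increments=[[0.05,0,0,0.3,0,0,0],[0.05,0,0,0.4,0,0,0],[0.05,0,0,0.3,0,0,0],[0.05,0,0,0.16,0,0,0],[0.05,0,0,0.06,0,0,0],[0.05,0,0,0.06,0,0,0],[0.05,0,0,0,0,0,0],[0.05,0,0,0,0,0,0]])

```text
time_s: 18.95
ee_pos: [0.5673, 0.0247, 0.0964]
eef_rot: [3.141, -0.001, 0.131]
force: [0.7, -0.3, -3.6]
grip_width: 0.0116
grip_force: 50.0
```

Request:
move_arm(increments=[[0.05,0,0,0.05,0,0,0],[0.05,0,0,0.05,0,0,0],[0.05,0,0,0.05,0,0,0],[0.05,0,0,0.04,0,0,0],[0.05,0,0,0,0,0,0],[0.05,0,0,0,0,0,0]])

```text
time_s: 19.55
ee_pos: [0.567, 0.0247, 0.0863]
eef_rot: [-3.142, 0.0, 0.131]
force: [0.7, -0.1, -3.9]
grip_width: 0.0112
grip_force: 50.0
```

Request:
move_arm(increments=[[0.05,0,0,0.02,0,0,0],[0.05,0,0,0.02,0,0,0],[0.05,0,0,0,0,0,0],[0.05,0,0,0,0,0,0]])

```text
time_s: 19.95
ee_pos: [0.5672, 0.0247, 0.0858]
eef_rot: [3.141, -0.001, 0.131]
force: [-8.0, 0.1, 12.3]
grip_width: 0.0117
grip_force: 50.0
```

Contact came at exactly the expected height, so the tray is seated. Releasing and going up.

Request:
move_arm(increments=[[0.05,0,0,-0.02,0,0,0],[0.5,0,0,0,0,0,0],[0.5,0,0,0,0,0,0],[0.5,0,0,0,0,0,0],[0.5,0,0,-0.4,0,0,0],[0.5,0,0,-0.8,0,0,0],[0.5,0,0,-0.8,0,0,0],[0.5,-0.8,0,-0.5,0,0,0],[0.5,-0.8,0,0,0,0,0],[0.5,-0.8,0,0,0,0,0],[0.5,-0.8,0,0,0,0,0]])

```text
time_s: 21.05
ee_pos: [0.4068, 0.0037, 0.2103]
eef_rot: [3.141, -0.0, 0.131]
force: [-0.1, 0.4, 1.3]
grip_width: 0.0467
grip_force: 0.0
```

```bash
python3 - <<'E'
from h import *
o=ctrl.get_obs();e=o["ee_pos"];print(e)
ps={n:ctrl.camera(n) for n in("scene","top")}
for n,p in ps.items():
    m=cut("upper_tray_grip",p,proj(p,[.567,.025,.08]))
    if m is not None:
        print(n,fit(box(.19,.17,.05,.075),[(p,m)],(.567,.025,.13)))
        for c,s in blues(p,m):print(c,s,at(p,c,.106))
    m=cut("comb2_center",p,proj(p,[.66,.205,.035]))
    if m is not None:
        print(fit(box(.15,.009,.008,.064),[(p,m)],(.66,.205,-.05)))
p=ps["top"];a=cv2.resize(p["color"][135:245,140:280],None,fx=5,fy=5,interpolation=cv2.INTER_CUBIC);cv2.imwrite("pics/t3.png",a)
for q,nm in(((.6618,.2318,-.0565),"stand"),):
    for y in(-.028,.028):
        for x in(-.05,.05):
            X=place(np.array([[x,y,.034]]),q)[0];print("blockgap top px",((proj(p,X)-[140,135])*5).round(0))
E
```

```text
[0.40684503 0.00370534 0.21028238]
scene (array([0.5652506 , 0.02662726, 0.12804791]), np.float64(0.029020726680755615))
[271.55958549 190.08290155] 193 [0.58822058 0.02058359 0.106     ]
(array([ 0.65938881,  0.20638314, -0.08393028]), np.float64(0.27900028228759766))
top (array([0.56906746, 0.02532282, 0.12777597]), np.float64(0.08271723985671997))
[239.41 195.3 ] 100 [0.5655638  0.02442052 0.106     ]
(array([ 0.6609179 ,  0.20412279, -0.030989  ]), np.float64(0.23066860437393188))
blockgap top px [198. 251.]
blockgap top px [212.  92.]
blockgap top px [105. 247.]
blockgap top px [121.  87.]
```

View pics/t3.png

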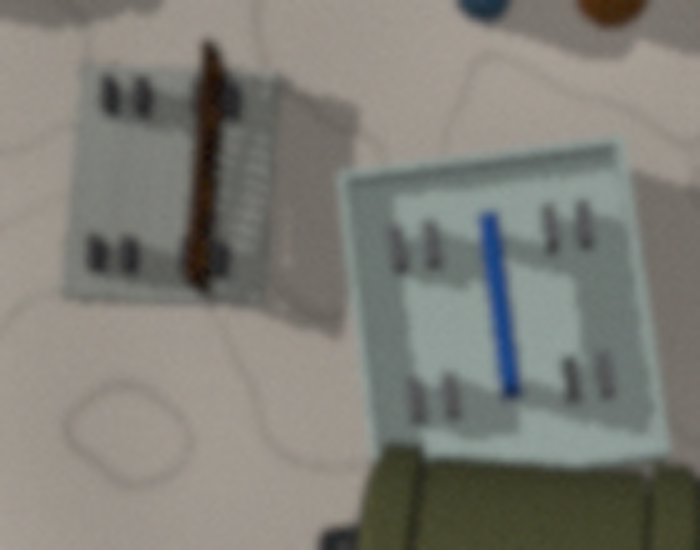

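The upper tray sits square on the lower one, with its handle at (500,305) in the crop. The comb is still in the stand at (205,165).

```bash
python3 - <<'E'
from h import *
plan([(.660,.2045,.13,-.045,.5),(.660,.2045,.13,-.045,.5,None,3),(.660,.2045,.031,-.045,.5)])
E
```

```text
12 end [0.6598 0.2044 0.031 ] -0.0452
[[0.5,0.79,-0.47,0.23,0,0,0.025],[0.5,0.77,-0.5,0.23,0,0,0.025],[0.5,0.76,-0.51,0.23,0,0,0.025],[0.5,0.75,-0.53,0.23,0,0,0.025],[0.5,0.73,-0.55,0.23,0,0,0.025],[0.5,0.72,-0.57,0.23,0,0,0.025],[0.5,0.7,-0.59,0.23,0,0,0.026],[0.5,0,0,0,0,0,0],[0.5,0,0,0,0,0,0],[0.5,0,0,0,0,0,0],[0.5,0,0,0.99,0,0,0],[0.5,0,0,0.99,0,0,0]]
```

Request:
move_arm(increments=[[0.5,0.79,-0.47,0.23,0,0,0.025],[0.5,0.77,-0.5,0.23,0,0,0.025],[0.5,0.76,-0.51,0.23,0,0,0.025],[0.5,0.75,-0.53,0.23,0,0,0.025],[0.5,0.73,-0.55,0.23,0,0,0.025],[0.5,0.72,-0.57,0.23,0,0,0.025],[0.5,0.7,-0.59,0.23,0,0,0.026],[0.5,0,0,0,0,0,0],[0.5,0,0,0,0,0,0],[0.5,0,0,0,0,0,0],[0.5,0,0,0.6,0,0,0],[0.5,0,0,0.8,0,0,0],[0.5,0,0,0.58,0,0,0],[0.5,0,0,0,0,0,0],[0.5,0,0,0,0,0,0],[0,0,0,0,0,0,0],[0,0,0,0,0,0,0],[0,0,0,0,0,0,0],[0,0,0,0,0,0,0],[0,0,0,0,0,0,0]], force=15)

```text
time_s: 23.35
ee_pos: [0.659, 0.2044, 0.0311]
eef_rot: [-3.142, -0.0, -0.045]
force: [-0.4, -0.3, -0.3]
grip_width: 0.0104
grip_force: 0.0
```

Request:
move_arm(increments=[[0,0,0,0,0,0,0],[0,0,0,0,0,0,0],[0,0,0,0,0,0,0]])

```text
time_s: 23.65
ee_pos: [0.659, 0.2044, 0.031]
eef_rot: [-3.142, -0.0, -0.045]
force: [-1.2, -0.4, 2.4]
grip_width: 0.0089
grip_force: 15.0
```

```bash
python3 - <<'E'
from h import *
o=ctrl.get_obs();e=o["ee_pos"];print(e,o["force"])
plan([(e[0],e[1],.15,-.045,0,.04),(.5612,.0693,.15,.131,0,.04),(.5612,.0693,.15,.131,0,None,4)])
E
```

```text
[0.6589696  0.20441208 0.03098711] [-1.24199266 -0.36249996  2.40079512]
12 end [0.5612 0.0693 0.15  ] 0.1308
[[0,0,0,-0.79,0,0,0],[0,0,0,-0.8,0,0,0],[0,0,0,-0.79,0,0,0],[0,-0.37,0.56,0,0,0,-0.035],[0,-0.38,0.54,0,0,0,-0.035],[0,-0.4,0.53,0,0,0,-0.035],[0,-0.43,0.52,0,0,0,-0.036],[0,-0.44,0.5,0,0,0,-0.035],[0,0,0,0,0,0,0],[0,0,0,0,0,0,0],[0,0,0,0,0,0,0],[0,0,0,0,0,0,0]]
```

Request:
move_arm(increments=[[0,0,0,-0.5,0,0,0],[0,0,0,-0.94,0,0,0],[0,0,0,-0.94,0,0,0],[0,-0.37,0.56,0,0,0,-0.035],[0,-0.38,0.54,0,0,0,-0.035],[0,-0.4,0.53,0,0,0,-0.035],[0,-0.43,0.52,0,0,0,-0.036],[0,-0.44,0.5,0,0,0,-0.035],[0,0,0,0,0,0,0],[0,0,0,0,0,0,0],[0,0,0,0,0,0,0],[0,0,0,0,0,0,0],[0,0,0,0,0,0,0]])

```text
time_s: 24.95
ee_pos: [0.5613, 0.0698, 0.1496]
eef_rot: [-3.142, 0.0, 0.131]
force: [-1.0, 0.1, -0.4]
grip_width: 0.0091
grip_force: 15.0
```

```bash
python3 - <<'E'
from h import *
o=ctrl.get_obs();e=o["ee_pos"];print(e,o["eef_rot"],o["force"],o["grip_width"])
p=ctrl.camera("scene");cv2.imwrite("pics/s4.png",cv2.resize(p["color"][130:250,200:360],None,fx=5,fy=5,interpolation=cv2.INTER_CUBIC))
E
```

```text
[0.56132894 0.06977252 0.14956175] [-3.14157003e+00  2.93377450e-04  1.31422794e-01] [-1.01334385  0.10588503 -0.42964928] 0.00912085535138138
```

View pics/s4.png

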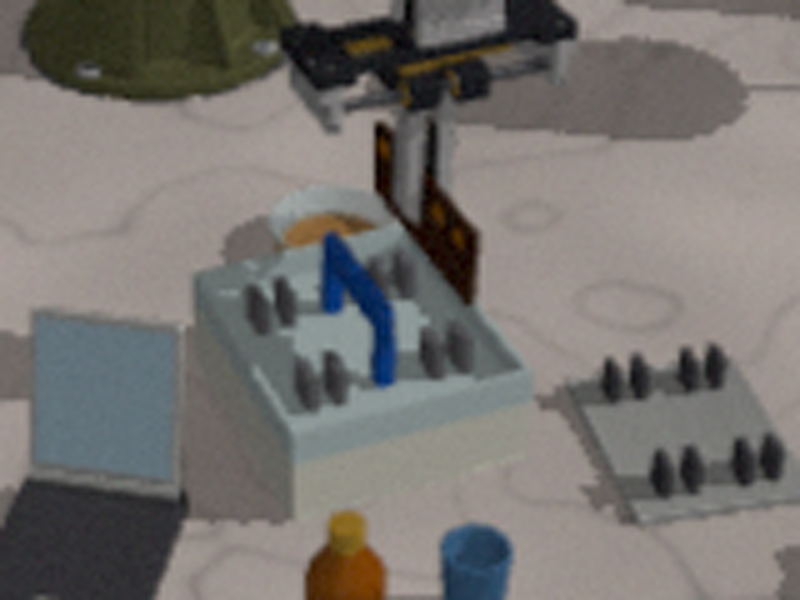

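The comb is held level above the upper tray, in line with the slot, and the trays are stacked flush. Lowering.

Request:
move_arm(increments=[[0,0,0,0.4,0,0,0],[0,0,0,0.4,0,0,0],[0,0,0,0.15,0,0,0],[0,0,0,0.1,0,0,0],[0,0,0,0.1,0,0,0],[0,0,0,0.1,0,0,0],[0,0,0,0.08,0,0,0],[0,0,0,0,0,0,0],[0,0,0,0,0,0,0]])

```text
time_s: 25.9
ee_pos: [0.5613, 0.0692, 0.0835]
eef_rot: [3.142, -0.0, 0.131]
force: [0.0, 0.0, -0.0]
grip_width: 0.0087
grip_force: 15.0
```

Request:
move_arm(increments=[[0,0,0,0.04,0,0,0],[0,0,0,0.04,0,0,0],[0,0,0,0.03,0,0,0],[0,0,0,0.02,0,0,0],[0,0,0,0,0,0,0],[0,0,0,0,0,0,0]])

```text
time_s: 26.5
ee_pos: [0.5612, 0.0692, 0.0779]
eef_rot: [3.141, -0.0, 0.131]
force: [-6.3, -1.9, 12.3]
grip_width: 0.009
grip_force: 15.0
```

Request:
move_arm(increments=[[0,0,0,-0.02,0,0,0],[0.3,0,0,0,0,0,0],[0.3,0,0,0,0,0,0],[0.3,0,0,0,0,0,0],[0.3,0,0,-0.4,0,0,0],[0.3,0,0,-0.8,0,0,0],[0.3,0,0,-0.8,0,0,0],[0.3,0,0,-0.8,0,0,0]])

```text
time_s: 27.3
ee_pos: [0.5609, 0.0692, 0.2193]
eef_rot: [-3.142, 0.0, 0.131]
force: [-1.0, -0.4, 0.2]
grip_width: 0.0283
grip_force: 0.0
```

```bash
python3 - <<'E'
from h import *
p=ctrl.camera("top");m=cut("mirror_base",p,proj(p,[.672,-.186,0]));
if m is not None: print(fit(box(.12,.11,0,.016),[(p,m)],(.672,-.186,-.43)))
print(ctrl.get_obs()["ee_pos"])
plan([(.556,-.132,.21,-.436,0),(.556,-.132,.085,-.436,0,.04)])
E
```

```text
(array([ 0.67142116, -0.18597091, -0.45030298]), np.float64(0.04983687400817871))
[0.5629202  0.06937077 0.22334588]
9 end [ 0.5558 -0.1318  0.0848] -0.4361
[[0,-0.13,0.79,0.05,0,0,0.113],[0,-0.04,0.81,0.05,0,0,0.113],[0,0.05,0.8,0.06,0,0,0.114],[0,0.14,0.8,0.05,0,0,0.113],[0,0.22,0.77,0.06,0,0,0.114],[0,0,0,0.62,0,0,0],[0,0,0,0.63,0,0,0],[0,0,0,0.62,0,0,0],[0,0,0,0.63,0,0,0]]
```

Request:
move_arm(increments=[[0,-0.13,0.79,0.05,0,0,0.113],[0,-0.04,0.81,0.05,0,0,0.113],[0,0.05,0.8,0.06,0,0,0.114],[0,0.14,0.8,0.05,0,0,0.113],[0,0.22,0.77,0.06,0,0,0.114],[0,0,0,0,0,0,0],[0,0,0,0.62,0,0,0],[0,0,0,0.63,0,0,0],[0,0,0,0.62,0,0,0],[0,0,0,0.57,0,0,0],[0,0,0,0,0,0,0],[0,0,0,0,0,0,0]])

```text
time_s: 28.6
ee_pos: [0.5542, -0.1315, 0.0828]
eef_rot: [3.142, 0.0, -0.435]
force: [0.7, -0.6, 0.7]
grip_width: 0.0007
grip_force: 0.0
```

Request:
move_arm(increments=[[0,0.25,0,0,0,0,0],[0,0.25,0,0,0,0,0],[0,0.25,0,0,0,0,0],[0,0.25,0,0,0,0,0],[0,0.25,0,0,0,0,0],[0,0.25,0,0,0,0,0]])

```text
time_s: 29.2
ee_pos: [0.623, -0.1638, 0.0846]
eef_rot: [-3.141, -0.002, -0.436]
force: [-1.4, 0.9, -0.7]
grip_width: 0.0005
grip_force: 0.8
```

Request:
move_arm(increments=[[0,0.25,0,0,0,0,0],[0,0.25,0,0,0,0,0],[0,0.25,0,0,0,0,0],[0,0.25,0,0,0,0,0],[0,0.2,0,0,0,0,0],[0,0,0,0,0,0,0],[0,0,0,0,0,0,0]])

```text
time_s: 29.9
ee_pos: [0.6766, -0.1888, 0.0836]
eef_rot: [-3.141, -0.001, -0.436]
force: [0.3, 0.2, 0.4]
grip_width: 0.0005
grip_force: 0.0
```

Request:
move_arm(increments=[[0,-0.4,0,-0.3,0,0,0],[0,-0.8,0,-0.5,0,0,0],[0,-0.8,0,-0.8,0,0,0],[0,-0.8,0,-0.8,0,0,0],[0,-0.8,0,0,0,0,0],[0,-0.8,0,0,0,0,0],[0,-0.4,0,0,0,0,0],[0,0,0,0,0,0,0]])

```text
time_s: 30.7
ee_pos: [0.4656, -0.0905, 0.1942]
eef_rot: [-3.141, -0.002, -0.435]
force: [0.7, 0.3, 0.3]
grip_width: 0.0004
grip_force: 0.0
```

```bash
python3 - <<'E'
from h import *
for n,(a,b,c,d) in(("top",(110,270,80,410)),("scene",(130,270,90,420))):
    p=ctrl.camera(n);cv2.imwrite(f"pics/{n}5.png",cv2.resize(p["color"][a:b,c:d],None,fx=2.4,fy=2.4,interpolation=cv2.INTER_CUBIC))
    m=cut("comb2_center",p,proj(p,[.561,.069,.083]))
    if m is not None: print(fit(box(.15,.009,.055,.111),[(p,m)],(.561,.069,.13)))
E
```

```text
(array([0.56741671, 0.07019178, 0.13281623]), np.float64(0.18368560075759888))
```

View pics/top5.png

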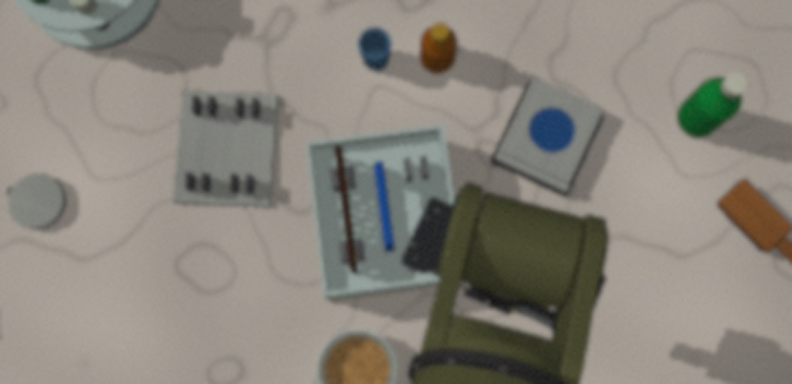

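View pics/scene5.png

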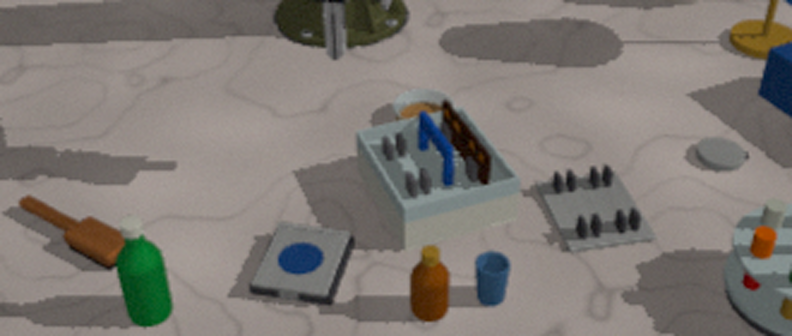

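The mirror is folded flat on its base at (552,130) in the top crop. The comb is home in its slot at (345,210), the trays are stacked flush, and the bystanders have not moved. Handing in.

```bash
python3 -c "
from station import ctrl
print(ctrl.hand_in())"
```

```text
the job is handed in; nothing more can be done
None
```

I handed the job in at about 31 s: both jars present (red and green) are in the lower tray, the upper tray is seated on it, the one comb present (the darker one) is home in a slot, and the mirror is folded flat; no verdict came back.

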